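# Turn the pot stand over against the upstand and set the jar on it

## Robot

A 6-joint arm with a two-finger parallel gripper is mounted at the origin on the work surface. World frame = base frame: x ahead of the robot, y to its left, z up, the work surface at z = 0. Lengths are in m, angles in rad, forces in N, time in s.
With the tool pointing down it reaches from about 0.25 to 0.775 m from the base axis. Payload 8.9 kg.
Tool frame: the origin (TCP) lies at the centre of the arm's flange, where the gripper is bolted on; the fingertips stand 173 mm ahead of it and the grasp point (between the pads) lies 155 mm ahead of it; y points along the fingers, z is the direction in which the jaws open and shut, and the axes are right-handed (so a half turn about y gives the same grasp; the last joint's range is limited). The gripper opens to 85 mm and grips with 20 to 120 N. Pads are 22 mm wide; open, the fingers measure 114 mm over their backs; the gripper's body (76 mm by 85 mm) begins 54 mm behind the grasp point. The pads swing forward as they close: fully open they stand 13 mm farther back than shut.
Start: joints at [1.13, 0.291, -0.153, 1.127, 0, 1.431], TCP at [0.156, 0.501, 0.405] pointing down, gripper open.
Joint ranges: [-2.52, 2.52], [-0.91, 1.74], [-1.3, 1.37], [-1.96, 2.02], [-1.52, 1.47], [-3.14, 3.14]. Speed limits (rad/s): [2.22, 2.22, 2.79, 3.14, 3.14, 3.14].

## Interface

Orientations are given as [roll, pitch, yaw] about the fixed x, y, z axes, in that order (R = Rz(yaw) Ry(pitch) Rx(roll)).
In Python, from station import env gives the robot as it stands.
- The arm moves only by the tool step_arm, never from a script. Its argument "commands" is a list of rows, each a list of 5 numbers: the shift along the tool's x, y, z in cm, then the turn about the tool's y in rad, then the finger opening in cm, from 0 to 8.54. A call has exactly 8 rows; each row shifts and turns the commanded pose from where the row before left it, along the tool's axes as they then stand; what a row does not reach is not made up. A row lasts 1/10 s, in which the tool goes at most 50 mm and 8.59 degrees, less where a joint would pass 70% of its speed; a pose out of reach is approached as far as the arm can. A call is refused whole if a number of a shift passes 5 or a number of a turn 0.15, either way. A call with a gripper value outside its range is refused whole. The fingers move at their own pace and stop on an object; "force" is the grip in N (left out, the last holds). Time passes only in rows, so rows that do not move let the fingers close, or fill a call up. It gives the time, the measured TCP pose, the force and the opening at its end, in the units of the state.
- env.get_obs(): the state, without advancing time (a new reading comes with each control period).
- env.capture(name): name is "scene" or "side" or "wrist"; returns the picture (480x640x3 uint8, red, green, blue); there is no depth.
- env.calibration(name): a dict with "fx", "fy", "cx", "cy" (pixels), "position" and "rotation" of the camera in the world; the wrist camera has in their place "tool_from_camera" (4x4, takes a point from camera to tool coordinates, whose origin is the TCP and whose axes are the tool frame's). Camera axes: x right, y down, z forward; pixel columns grow to the right and rows downward; lengths in m; the calibration is good to about 2 mm. A picture is of the moment at which its call begins: read the wrist's pose just before it. calibration takes no time and is no camera call.
- env.close_job(): hands the job in, once; it reports no verdict.
Trained networks look in the newest picture that a camera, given by its name, has taken for a name from the list of things; names that differ only in an ending like _2 or _b are one class to them, and where a whole thing is asked for, a point or a joint stands for the part that bears it (a point fixed in the world has none). Each returns a list of dicts, best first, with "confidence" (0 to 1); they miss things now and then, are a little off and sometimes report something else, mostly with a low value. They report only what shows in the picture. A call takes as long as a camera call. They do not tell look-alikes from the thing itself.
- env.search_frame(camera, label): "extent" ([left, top, right, bottom] in pixels, round what is visible of it).
- env.outline_of(camera, label): "mask" (480x640 bool, what is visible of it) and "extent" ([left, top, right, bottom] in pixels, round what is visible of it).
- env.landmark_of(camera, label): "xy" ([column, row] in pixels: a listed point, or the origin of a listed thing).
The state is a dict: "clock": time; "joints": joint angles; "qd": joint speeds; "joint_efforts": joint torques, N m; "position": TCP position; "eef_rot": TCP orientation; "ft_force": force on the tool from outside, world axes, zero at the start; "torque": the same for the moment, N m; "grip_width": finger opening in m.
Only numpy, scipy, OpenCV 4.12 (cv2) and the standard library are available. Lean on these libraries where they do the work, as an engineer would, in place of code of your own. Each camera call takes 0.05 s, during which the arm holds its last target. There are 200 camera calls.

## Task

The flat pot stand has been left cork side up. Push it up against the low cement upstand under the drying rail until it stands on its edge leaning there, then tip it back over so that it lies flat on the ledge with its blue side up. Then take the amber jar with the yellow lid off the turntable and set it down, without dropping it, upright in the middle of the stand, let go, and leave everything else standing or lying where it is.

Things in the scene. Friction and masses are not known exactly. Their poses are not given: they have to be found in the camera images.
- upstand: Fixed slippery low cement wall, 360 mm long (its x), 85 mm high, 60 mm thick. Origin on the ledge midway along, below the upper front face (y = 0); own +y points out of that face to the open ledge where the stand lies, z up; top runs back to y = -60 mm. A sloped foot fills the corner, from y = 36 mm on the ledge through y 19, z 20 and y 6, z 45 to y 0, z 70 mm: an edge pushed against it climbs.
- rail (a point): Middle of the fixed wooden rail above the upstand, 12 mm diameter, along the upstand's x, at its y = -18, z = 252 mm, on posts at x = -195 and +195 mm. A gripper pointing straight down does not fit between rail and wall top; one leaning back about 40 degrees, its body out over the open ledge, does.
- stand_centre (a point): Centre of the loose flat pot stand: wooden board 110 (its x) by 130 (its y) by 16 mm (its z), about 0.16 kg, blue face on -z, cork face on +z. Starts cork up, its y within 20 degrees of the upstand's y. Pushed by its low edge to the sloped foot, it leans on the wall at about 65 degrees and stays, upper edge 120 mm up and 15 to 20 mm behind the wall face; pulled from behind past upright it drops over.
- jar_centre (a point): Centre (half-way up) of a loose squat amber glass jar with a yellow lid, standing on the turntable: body 60 mm diameter, 80 mm tall over the lid, about 0.3 kg, z up; its foot is 40 mm below this point.
- turntable: White plastic turntable, 260 mm diameter, its top 28 mm above the ledge, turning stiffly about its vertical axis; origin at its centre on the ledge. The jar, tub and shaker stand on it 75 mm from its centre, a third of a turn apart, in any order.
- tub: Loose red plastic spice tub, 72 mm diameter, 87 mm tall, standing on the turntable; origin at the centre of its underside, z up. Leave it standing.
- shaker: Loose blue salt shaker with white top, 46 mm diameter, 95 mm tall, standing on the turntable; origin at the centre of its underside, z up. Leave it standing.
- ladle: Loose steel ladle lying on the ledge, 315 mm long, origin under its bowl, handle along its x. Leave it alone.
- spoon: Loose wooden spoon lying on the ledge, 290 mm long, origin at the handle's end, bowl along its x. Leave it alone.
There are look-alikes about, which are no part of the job. What is shaped like the part that bears jar_centre but turquoise is not meant. What is shaped like the part that bears stand_centre but red is not meant.

How it is judged:
By the outcome, as a careful person would: the job done as asked, in the order asked, and still so for the second after the job is handed in, with the robot touching nothing.
It also fails if it takes over 72 s, if anything falls off the work surface, if the arm or the gripper's body presses on something with over 40 N, if the wrist force passes 120 N, or if a joint passes its speed limit or range.

## Working session

There is one attempt and no reset: what is moved stays moved. The work goes in short steps, Python scripts to look and compute and a tool call to move; the robot and the scene stay as the last step left them, time stands still between calls to the robot, and variables do not carry over. Pictures are saved under pics/ and viewed, about 8 in all and at most 12, crops included, and the job is handed in when it is done.

Besides the shell and the picture viewer there is one more tool, called after "Request:" as name(argument=value, ...) on one line, values as JSON. step_arm: Moves the arm, as the interface text tells. Its arguments: {"type":"object","properties":{"commands":{"type":"array"},"force":{"type":"number"}},"required":["commands"]}

```bash
ls; mkdir -p pics; cat > h.py <<'E'
import numpy as np, cv2
from station import env
from scipy.spatial.transform import Rotation as R
def cam(n,obs=None):
    c=env.calibration(n)
    if n=='wrist':
        o=obs or env.get_obs(); T=np.eye(4); T[:3,:3]=R.from_euler('xyz',o['eef_rot']).as_matrix(); T[:3,3]=o['position']
        T=T@np.array(c['tool_from_camera']); return c,T[:3,3],T[:3,:3]
    return c,np.array(c['position']),np.array(c['rotation'])
def toplane(n,uv,z,obs=None):
    c,p,r=cam(n,obs); d=r@np.array([(uv[0]-c['cx'])/c['fx'],(uv[1]-c['cy'])/c['fy'],1.0]); return p+d*(z-p[2])/d[2]
def proj(n,P,obs=None):
    c,p,r=cam(n,obs); q=r.T@(np.array(P)-p); return np.array([c['fx']*q[0]/q[2]+c['cx'],c['fy']*q[1]/q[2]+c['cy']])
def snap(n,f):
    im=env.capture(n); cv2.imwrite('pics/'+f,cv2.cvtColor(np.array(im),cv2.COLOR_RGB2BGR)); return im
E
python3 - <<'E'
from h import *
np.set_printoptions(precision=3,suppress=True)
print(env.get_obs())
for n in ['scene','side']:
    snap(n,n+'0.png'); c,p,r=cam(n); print(n,c['fx'],c['cx'],c['cy'],p,r[:,2])
    for l in ['upstand','rail','stand_centre','jar_centre','turntable','tub','shaker','ladle','spoon']:
        z={'rail':.252,'stand_centre':.008,'jar_centre':.068,'tub':.028,'shaker':.028}.get(l,0)
        for d in env.landmark_of(n,l)[:3]: print(n,l,np.round(d['confidence'],2),np.array(d['xy']),toplane(n,d['xy'],z))
E
```

```text
pics
{'clock': 0.0, 'joints': array([ 1.13 ,  0.291, -0.154,  1.127, -0.   ,  1.431]), 'qd': array([ 0.001,  0.001, -0.002,  0.001, -0.002, -0.001]), 'joint_efforts': array([  0.001, -53.715,  33.136,   0.016,   0.   ,   0.   ]), 'position': array([0.156, 0.501, 0.404]), 'eef_rot': array([-1.572,  0.   , -0.302]), 'ft_force': array([0.209, 0.004, 0.28 ]), 'torque': array([-0.003, -0.035, -0.006]), 'grip_width': 0.08539168851191313}Traceback (most recent call last):
  File "<stdin>", line 5, in <module>
IndexError: too many indices for array: array is 1-dimensional, but 2 were indexed
```

```bash
python3 - <<'E'
import cv2,numpy as np
a=cv2.imread('pics/scene0.png');b=cv2.imread('pics/side0.png')
E
```

```text
[ WARN:0@0.031] global loadsave.cpp:275 findDecoder imread_('pics/side0.png'): can't open/read file: check file path/integrity
```

View pics/scene0.png

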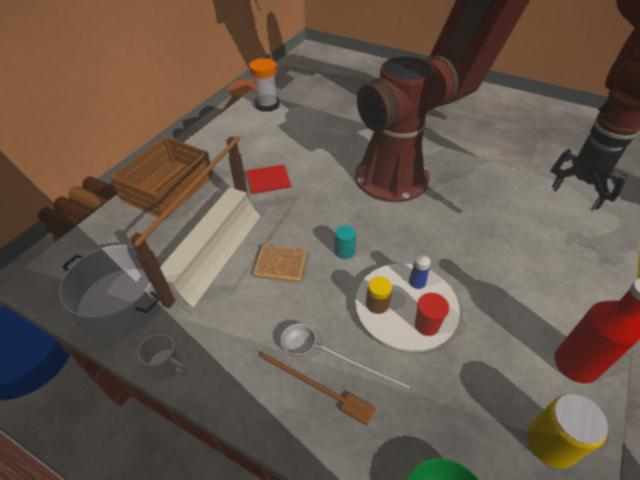

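The scene picture shows the upstand with its rail at about (215,240), the cork-up stand at (280,263), the amber jar at (379,295) on the turntable, the shaker at (421,270) and the tub at (431,315). The turquoise look-alike jar is at (345,242) and the red one at (268,178).

```bash
cat > t.py <<'E'
from h import *
np.set_printoptions(precision=3,suppress=True)
for n in ['scene','side']:
    snap(n,n+'0.png'); c,p,r=cam(n); print(n,c['fx'],c['cx'],c['cy'],p,r[:,2])
    for l in ['upstand','rail','stand_centre','jar_centre','turntable','tub','shaker','ladle','spoon']:
        z={'rail':.252,'stand_centre':.008,'jar_centre':.068,'tub':.028,'shaker':.028}.get(l,0)
        for d in env.landmark_of(n,l)[:3]: print(n,l,np.round(d['confidence'],2),np.array(d['xy']),toplane(n,d['xy'],z))
E
python3 - <<'E'
from station import env
print(env.calibration('scene'),env.calibration('wrist'))
E
sed -i "s/np.array(c\['rotation'\])/rot(c['rotation'])/" h.py
cat >> h.py <<'E'
def rot(v):
    v=np.array(v)
    return v if v.ndim==2 else (R.from_euler('xyz',v) if len(v)==3 else R.from_quat(v)).as_matrix()
E
python3 t.py
```

```text
{'fx': 434.72184630671876, 'fy': 434.72184630671876, 'cx': 324.1714090640537, 'cy': 244.4092698422461, 'position': array([1.10870718, 0.34942052, 0.94242128]), 'rotation': array([-2.41636847e+00,  2.04698395e-03,  2.07118239e+00])} {'fx': 334.6028588941242, 'fy': 334.6028588941242, 'cx': 319.1988894676756, 'cy': 244.1300667228444, 'tool_from_camera': array([[ 2.13315727e-04,  9.48429308e-01,  3.16988646e-01,
        -8.17694761e-02],
       [ 1.81340230e-04, -3.16988685e-01,  9.48429302e-01,
         3.07348181e-02],
       [ 9.99999961e-01, -1.44832092e-04, -2.39607061e-04,
         8.56746820e-05],
       [ 0.00000000e+00,  0.00000000e+00,  0.00000000e+00,
         1.00000000e+00]])}
scene 434.72184630671876 324.1714090640537 244.4092698422461 [1.109 0.349 0.942] [-0.581 -0.32  -0.748]
scene upstand 0.75 [220.5 255.8] [ 0.555 -0.29   0.   ]
scene rail 0.86 [191.4 180.8] [ 0.545 -0.33   0.252]
scene stand_centre 0.97 [269.1 176.6] [ 0.206 -0.356  0.008]
scene stand_centre 0.74 [281.4 260.2] [ 0.491 -0.126  0.008]
scene jar_centre 0.76 [378.6 292.9] [0.505 0.169 0.068]
scene jar_cent
[... 737 characters left out ...]
252]
side rail 0.69 [269.4 239.8] [ 0.367 -0.114  0.252]
side stand_centre 0.75 [334.3 327.1] [ 0.501 -0.121  0.008]
side stand_centre 0.63 [390.2 277.2] [0.684 0.033 0.008]
side stand_centre 0.61 [196.6 443.8] [ 0.209 -0.356  0.008]
side jar_centre 0.69 [314.8 238.5] [0.505 0.158 0.068]
side jar_centre 0.64 [268.7 284. ] [ 0.365 -0.017  0.068]
side turntable 0.8 [296.5 241.8] [0.468 0.253 0.   ]
side turntable 0.48 [266.  237.8] [0.381 0.289 0.   ]
side tub 0.82 [307.8 222.9] [0.511 0.309 0.028]
side tub 0.33 [268.8 239.7] [0.386 0.234 0.028]
side shaker 0.97 [271.5 240.2] [0.393 0.23  0.028]
side ladle 0.89 [385.8 280.2] [0.672 0.033 0.   ]
side spoon 0.64 [421.6 284.1] [0.759 0.002 0.   ]
```

View pics/side0.png

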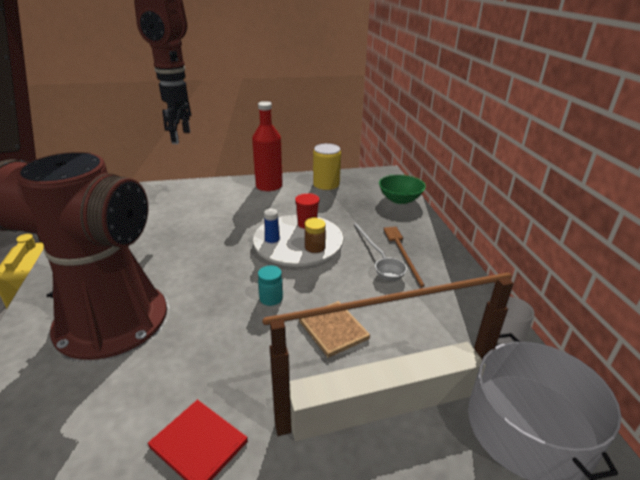

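```bash
cat > m.py <<'E'
from h import *
np.set_printoptions(precision=3,suppress=True)
a=cv2.imread('pics/scene0.png')[60:230,520:640]; b=cv2.imread('pics/side0.png')[0:160,110:230]
a=cv2.resize(a,None,fx=3,fy=3,interpolation=3); b=cv2.resize(b,None,fx=3,fy=3,interpolation=3)[:480]
a=a[:480]; cv2.imwrite('pics/grip.png',np.hstack([a,b]))
print('rail scene',toplane('scene',(137,242),.252),toplane('scene',(238,142),.252))
print('rail side',toplane('side',(268,321),.252),toplane('side',(512,278),.252))
for n in ['scene','side']:
    env.capture(n)
    for d in env.outline_of(n,'stand_centre'):
        m=d['mask'].astype(np.uint8); c=max(cv2.findContours(m,0,1)[0],key=cv2.contourArea)
        P=np.array([toplane(n,q[0],.016)[:2] for q in c])*1000
        r=cv2.minAreaRect(P.astype(np.float32)); print(n,d['confidence'],d['extent'],r); print(cv2.boxPoints(r).round())
    for d in env.outline_of(n,'upstand')[:1]:
        m=d['mask'].astype(np.uint8); c=max(cv2.findContours(m,0,1)[0],key=cv2.contourArea)
        q=cv2.approxPolyDP(c,4,True)[:,0]
        for u in q: print(n,u,toplane(n,u,.085)[:2],toplane(n,u,0)[:2])
E
python3 m.py
```

```text
rail scene [ 0.758 -0.3    0.252] [ 0.361 -0.325  0.252]
rail side [ 0.345 -0.336  0.252] [ 0.765 -0.302  0.252]
scene 0.89 [248.5, 162.9, 289.3, 193.0] ((222.8275909423828, -345.55364990234375), (127.91842651367188, 133.81915283203125), 42.840518951416016)
[[ 130. -340.]
 [ 221. -438.]
 [ 315. -351.]
 [ 224. -253.]]
scene 0.72 [255.0, 244.8, 306.1, 282.8] ((504.9411926269531, -117.96481323242188), (119.3266830444336, 134.33680725097656), 20.746543884277344)
[[ 425.  -76.]
 [ 473. -202.]
 [ 585. -160.]
 [ 537.  -34.]]
scene [239 137] [ 0.155 -0.502] [ 0.06  -0.586]
scene [229 137] [ 0.171 -0.532] [ 0.078 -0.619]
scene [225 149] [ 0.232 -0.502] [ 0.145 -0.587]
scene [144 233] [ 0.639 -0.464] [ 0.593 -0.545]
scene [131 237] [ 0.667 -0.484] [ 0.623 -0.567]
scene [166 307] [ 0.791 -0.248] [ 0.76  -0.307]
scene [176 300] [ 0.765 -0.241] [ 0.731 -0.299]
scene [194 305] [ 0.756 -0.194] [ 0.721 -0.248]
scene [259 218] [ 0.443 -0.223] [ 0.377 -0.28 ]
scene [247 199] [ 0.395 -0.298] [ 0.325 -0.363]
side 0.79 [148.3, 398.2, 251.1, 480.0] ((212.63629150390625, -356.44305419921875), (113.90608215332031, 139.77671813964844), 43.58758544921875)
[[ 123. -345.]
 [ 220. -446.]
 [ 302. -368.]
 [ 206. -267.]]
side 0.66 [304.5, 311.4, 371.8, 356.9] ((500.6341552734375, -132.50404357910156), (119.71087646484375, 128.31565856933594), 18.93058204650879)
[[ 423.  -91.]
 [ 465. -213.]
 [ 578. -174.]
 [ 536.  -52.]]
side [510 274] [ 0.929 -0.096] [1.011 0.003]
side [263 318] [ 0.343 -0.148] [ 0.345 -0.056]
side [270 333] [ 0.353 -0.193] [ 0.357 -0.107]
side [277 435] [ 0.344 -0.414] [ 0.346 -0.358]
side [292 432] [ 0.367 -0.413] [ 0.373 -0.357]
side [298 440] [ 0.375 -0.428] [ 0.381 -0.374]
side [468 396] [ 0.671 -0.399] [ 0.718 -0.341]
side [483 357] [ 0.739 -0.323] [ 0.795 -0.254]
side [499 338] [ 0.794 -0.283] [ 0.858 -0.209]
side [513 287] [ 0.909 -0.142] [ 0.988 -0.049]
```

View pics/grip.png

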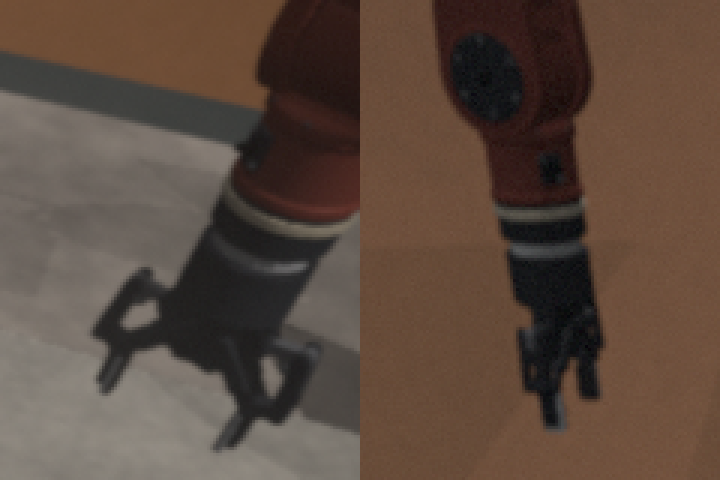

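The crop shows an open two-finger gripper with a roughly round body, and its fingers spread past that body. The tool can only turn about its own axis, so it stays vertical. My plan is to turn the stand about 90° so that it leans with its 110 mm side up and its top well in front of the rail. Then I hook the rear finger behind it. First I go above the stand.

Request:
step_arm(commands=[[3.2,0.4,-3.1,0,8.5],[3.2,0.4,-3.1,0,8.5],[3.2,0.4,-3.1,0,8.5],[3.2,0.4,-3.1,0,8.5],[3.2,0.4,-3.1,0,8.5],[3.2,0.4,-3.1,0,8.5],[3.2,0.4,-3.1,0,8.5],[3.2,0.4,-3.1,0,8.5]])

```text
clock: 2.15
position: [0.3272, 0.1868, 0.3728]
eef_rot: [-1.57, -0.001, -0.301]
ft_force: [0.5, 0.4, -0.5]
grip_width: 0.0852
```

Request:
step_arm(commands=[[3.2,0.4,-3.1,0,8.5],[3.2,0.4,-3.1,0,8.5],[3.2,0.4,-3.1,0,8.5],[3.2,0.4,-3.1,0,8.5],[3.2,0.4,-3.1,0,8.5],[3.2,0.4,-3.1,0,8.5],[0,0,0,-0.15,8.5],[0,0,0,-0.15,8.5]])

```text
clock: 2.95
position: [0.4552, -0.0477, 0.3484]
eef_rot: [-1.571, 0.0, 0.001]
ft_force: [-0.1, 0.7, -0.5]
grip_width: 0.0851
```

```bash
cat > w.py <<'E'
from h import *
np.set_printoptions(precision=3,suppress=True)
o=env.get_obs(); print(o['clock'],o['position'],o['eef_rot'],o['ft_force'])
snap('wrist','w1.png')
for l,z in [('stand_centre',.008),('jar_centre',.04),('upstand',0),('rail',.252)]:
    for d in env.landmark_of('wrist',l)[:2]: print(l,round(d['confidence'],2),np.array(d['xy']),toplane('wrist',d['xy'],z,o))
for d in env.outline_of('wrist','stand_centre')[:2]:
    m=d['mask'].astype(np.uint8); c=max(cv2.findContours(m,0,1)[0],key=cv2.contourArea)
    P=np.array([toplane('wrist',q[0],.016,o)[:2] for q in c])*1000
    r=cv2.minAreaRect(P.astype(np.float32)); print(d['extent'],r,cv2.boxPoints(r).round().tolist())
E
python3 w.py
```

```text
2.95 [ 0.455 -0.048  0.348] [-1.571  0.     0.001] [-0.149  0.735 -0.46 ]
stand_centre 0.73 [244.7 264.3] [ 0.498 -0.122  0.008]
jar_centre 0.66 [580.1 305.6] [0.526 0.196 0.04 ]
upstand 0.61 [ 83.1 304.1] [ 0.547 -0.299  0.   ]
[158.8, 192.2, 327.0, 325.3] ((495.9754333496094, -121.8028564453125), (111.90560913085938, 132.41534423828125), 20.011106491088867) [[421.0, -79.0], [466.0, -203.0], [571.0, -165.0], [526.0, -40.0]]
```

View pics/w1.png

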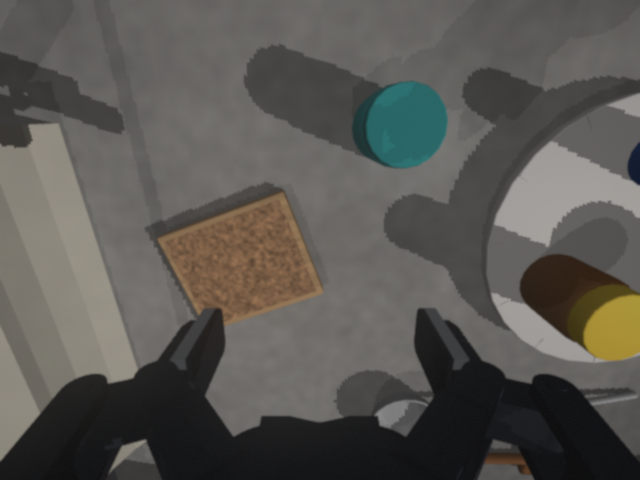

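The wrist view shows the stand at about (240,260), the sloped foot's edge running from (62,125) to (140,375), and the turquoise jar's top at (408,125). The amber jar's lid is at (615,322).

```bash
python3 - <<'E'
from h import *
np.set_printoptions(precision=3,suppress=True)
o=env.get_obs(); print(o['joints'])
a,b=[toplane('wrist',q,0,o) for q in [(62,125),(140,375)]]; print('foot',a,b,np.degrees(np.arctan2(*(b-a)[[1,0]])))
print('turq',toplane('wrist',(408,125),.08,o),'amber lid',toplane('wrist',(615,322),.108,o))
E
```

```text
[-0.261  0.206 -0.423  0.942 -0.    -0.256]
foot [ 0.366 -0.276  0.   ] [ 0.638 -0.254  0.   ] 4.710808433856536
turq [0.369 0.014 0.08 ] amber lid [0.503 0.166 0.108]
```

Request:
step_arm(commands=[[-0.8,2.2,0,-0.15,0],[-0.8,2.2,0,-0.1,0],[-0.8,2.2,0,-0.1,0],[-0.5,2.2,0,0,0],[0,2.0,0,0,0],[0,2.0,0,0,0],[0,2.0,0,0,0],[0,0,0,0,0]])

```text
clock: 4.05
position: [0.4254, -0.0506, 0.1992]
eef_rot: [-1.569, 0.003, 0.347]
ft_force: [-0.7, 0.4, -0.4]
grip_width: 0.0
```

Request:
step_arm(commands=[[0,1.9,0,0,0],[0,0,-1.1,0,0],[-1.1,0,-1.35,-0.14,0],[-1.1,0,-1.35,-0.14,0],[-1.1,0,-1.35,-0.14,0],[-1.1,0,-1.35,-0.14,0],[-1.1,0,-1.35,-0.14,0],[0,0,0,0,0]])

```text
clock: 4.85
position: [0.4268, -0.1492, 0.1832]
eef_rot: [-1.574, 0.0, 1.049]
ft_force: [0.0, -0.4, -0.7]
grip_width: 0.0001
```

```bash
cat > s.py <<'E'
from h import *
import sys
np.set_printoptions(precision=3,suppress=True)
z=float(sys.argv[1]) if len(sys.argv)>1 else .016
o=env.get_obs(); print(o['clock'],o['position'],o['eef_rot'],o['ft_force'])
for n in ['scene','side']:
    snap(n,n+'_c.png')
    for d in env.outline_of(n,'stand_centre'):
        if d['extent'][0]<240 and n=='side' or d['extent'][3]<200: continue
        c=max(cv2.findContours(d['mask'].astype(np.uint8),0,1)[0],key=cv2.contourArea)
        P=np.array([toplane(n,q[0],z)[:2] for q in c])*1000
        r=cv2.minAreaRect(P.astype(np.float32)); print(n,round(d['confidence'],2),d['extent'],np.array(r[0]),np.array(r[1]),r[2],cv2.boxPoints(r).round().tolist())
E
python3 s.py
```

```text
4.85 [ 0.427 -0.149  0.183] [-1.574  0.     1.049] [ 0.043 -0.362 -0.749]
scene 0.61 [242.3, 239.7, 304.2, 288.8] [ 520.28  -141.655] [121.096 136.503] 60.258541107177734 [[431.0, -160.0], [550.0, -228.0], [610.0, -123.0], [491.0, -55.0]]
side 0.91 [305.4, 309.3, 379.5, 362.0] [ 512.571 -150.14 ] [124.495 133.191] 58.847686767578125 [[423.0, -169.0], [537.0, -238.0], [602.0, -131.0], [488.0, -62.0]]
```

Request:
step_arm(commands=[[-1.1,0,-1.35,-0.14,0],[-1.1,0,-1.35,-0.14,0],[-1.1,0,-1.35,-0.14,0],[-1.1,0,-1.35,-0.14,0],[-0.4,0,-0.5,-0.05,0],[0,-0.5,2.0,0,0],[0,-4.0,1.0,0,8.5],[0,-4.0,0,0,8.5]])

```text
clock: 5.85
position: [0.4362, -0.2095, 0.2671]
eef_rot: [-1.567, -0.003, 1.655]
ft_force: [0.1, -0.8, 0.2]
grip_width: 0.0281
```

```bash
python3 s.py; python3 -c "
from station import env; print(env.get_obs()['joints'])"
```

```text
5.85 [ 0.436 -0.21   0.267] [-1.567 -0.003  1.655] [ 0.085 -0.774  0.215]
scene 0.63 [239.0, 245.3, 293.1, 293.5] [ 536.051 -144.061] [138.681 115.38 ] 14.008460998535156 [[455.0, -105.0], [483.0, -217.0], [617.0, -183.0], [589.0, -71.0]]
scene 0.38 [417.1, 292.3, 450.2, 334.8] [463.847 298.559] [131.675  78.939] 8.898310661315918 [[393.0, 327.0], [405.0, 249.0], [535.0, 270.0], [523.0, 348.0]]
scene 0.19 [130.5, 137.7, 255.1, 308.4] [ 425.278 -416.925] [703.116 306.495] 5.4986252784729 [[61.0, -298.0], [90.0, -603.0], [790.0, -536.0], [761.0, -231.0]]
side 0.56 [315.5, 306.2, 391.1, 362.8] [ 528.269 -150.15 ] [138.86 125.75] 14.750237464904785 [[445.0, -107.0], [477.0, -229.0], [611.0, -193.0], [579.0, -72.0]]
[-5.98097573e-01  3.44901792e-01 -4.70917067e-01  7.52952132e-01
  1.27461396e-04 -2.25437399e+00]
```

Request:
step_arm(commands=[[3.45,0,-2.5,0,5],[3.45,0,-2.5,0,5],[3.45,0,-2.5,0,5],[3.45,0,-2.5,0,5],[0,3.0,0,0,5],[0,3.0,0,0,5],[0,2.5,0,0,5],[0,0,0,0,5]])

```text
clock: 6.85
position: [0.5232, -0.0635, 0.1779]
eef_rot: [-1.563, -0.003, 1.657]
ft_force: [-1.3, 0.5, 1.1]
grip_width: 0.0497
```

```bash
cat >> h.py <<'E'
O=np.array([.553,-.297]); A=np.radians(4.6); X=np.array([np.cos(A),np.sin(A)]); Y=np.array([-np.sin(A),np.cos(A)])
def up(p): d=np.array(p)[:2]-O; return np.round([d@X,d@Y],4)
E
cat > t.py <<'E'
from h import *
o=env.get_obs(); print(o['clock'],o['position'],o['eef_rot'],o['ft_force'],'up',up(o['position']),o['grip_width'])
E
python3 t.py
```

```text
6.85 [ 0.5232226  -0.06346577  0.17794424] [-1.56325901 -0.00278541  1.65738582] [-1.27791281  0.52031263  1.08988711] up [-0.011   0.2352] 0.04965907235259334
```

Request:
step_arm(commands=[[0,0.3,0,0,5],[-1.6,0,0,0,5],[-1.6,0,0,0,5],[-1.2,0,0,0,5],[-1.2,0,0,0,5],[-1.2,0,0,0,5],[-1.2,0,0,0,5],[0,0,0,0,5]])

```text
clock: 7.65
position: [0.5329, -0.1461, 0.1788]
eef_rot: [-1.571, 0.001, 1.657]
ft_force: [0.6, 0.1, -0.1]
grip_width: 0.0501
```

```bash
python3 s.py; python3 t.py
```

```text
7.65 [ 0.533 -0.146  0.179] [-1.571  0.001  1.657] [ 0.634  0.103 -0.14 ]
scene 0.87 [217.9, 231.3, 256.7, 283.9] [ 532.487 -210.551] [139.471 114.844] 6.039044380187988 [[457.0, -161.0], [469.0, -275.0], [608.0, -260.0], [596.0, -146.0]]
side 0.93 [319.4, 327.0, 394.0, 372.2] [ 525.276 -199.036] [134.729  92.128] 5.362931728363037 [[454.0, -159.0], [463.0, -251.0], [597.0, -239.0], [588.0, -147.0]]
7.85 [ 0.53251596 -0.14405482  0.17859117] [-1.57042434e+00 -1.87883952e-04  1.65843532e+00] [ 0.09158491  0.8487124  -1.22737179] up [-0.0082  0.1541] 0.049959328255782275
```

Request:
step_arm(commands=[[0,0.4,0,0,5],[-1.2,0,0,0,5],[-1.2,0,0,0,5],[-1.2,0,0,0,5],[-1.2,0,0,0,5],[-1.2,0,0,0,5],[-0.6,0,0,0,5],[0,0,0,0,5]])

```text
clock: 8.65
position: [0.5386, -0.2115, 0.1748]
eef_rot: [-1.571, 0.001, 1.657]
ft_force: [-0.1, 0.1, -0.5]
grip_width: 0.05
```

```bash
python3 t.py; python3 - <<'E'
from h import *
a=snap('side','side2.png'); b=snap('scene','scene2.png')
A=cv2.resize(a[220:420,240:520],None,fx=1.4,fy=1.4); B=cv2.resize(b[140:340,120:400],None,fx=1.4,fy=1.4)
cv2.imwrite('pics/both2.png',cv2.cvtColor(np.hstack([A,B]),cv2.COLOR_RGB2BGR))
E
```

```text
8.65 [ 0.5386391  -0.21151883  0.17484685] [-1.57139375e+00  1.10562659e-03  1.65673424e+00] [-0.13362184  0.14740837 -0.48466765] up [-0.0075  0.0864] 0.04996679128935507
```

View pics/both2.png

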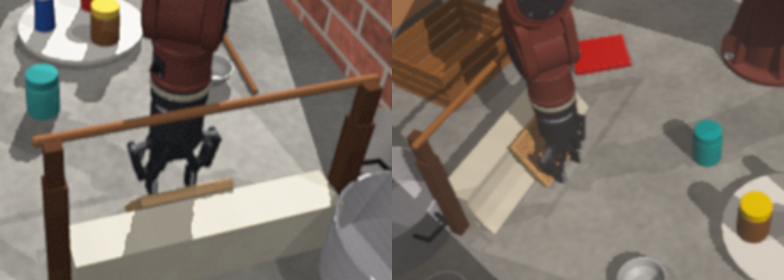

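Both views show the stand tilting up on the sloped foot ahead of the fingers, with its upper edge just above the wall. I keep pushing.

Request:
step_arm(commands=[[-0.6,0,0,0,5],[-0.6,0,0,0,5],[-0.5,0,0,0,5],[-0.3,0,0,0,5],[-0.3,0,0,0,5],[0,0,0,0,5],[0,0,0,0,5],[0,0,0,0,5]])

```text
clock: 9.55
position: [0.5404, -0.233, 0.1748]
eef_rot: [-1.571, 0.0, 1.658]
ft_force: [-0.2, 0.2, -0.3]
grip_width: 0.0499
```

```bash
cat > v.py <<'E'
from h import *
import sys
a=snap('side','x.png'); b=snap('scene','y.png')
A=cv2.resize(a[220:420,240:520],None,fx=1.4,fy=1.4); B=cv2.resize(b[140:340,120:400],None,fx=1.4,fy=1.4)
cv2.imwrite('pics/'+sys.argv[1],cv2.cvtColor(np.hstack([A,B]),cv2.COLOR_RGB2BGR))
for n in ['side','scene']:
    for d in env.outline_of(n,'stand_centre'): print(n,d['confidence'],d['extent'])
E
python3 t.py; python3 v.py both3.png
```

```text
9.55 [ 0.54044442 -0.23302288  0.17476538] [-1.57087050e+00  1.89143719e-04  1.65821240e+00] [-0.16081218  0.18316364 -0.25350532] up [-0.0074  0.0648] 0.04992871997849759
side 0.86 [146.9, 400.7, 248.2, 480.0]
side 0.77 [337.0, 343.8, 410.6, 367.9]
scene 0.7 [201.9, 225.2, 237.0, 272.6]
scene 0.64 [248.4, 164.5, 289.5, 192.7]
```

View pics/both3.png

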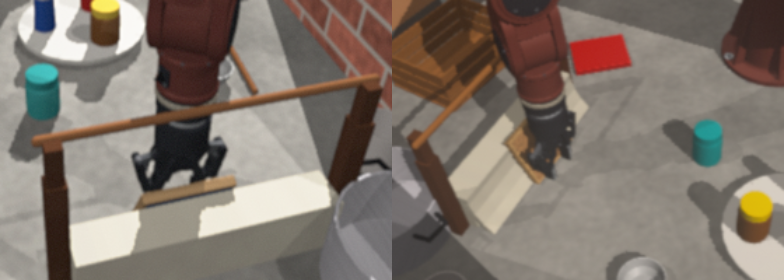

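Request:
step_arm(commands=[[-0.25,0,0,0,5],[0,0,0,0,5],[0.8,0,0,0,5],[2.2,0,0,0,5],[3.0,0,0,0,8.54],[0,-4.0,0,0.15,8.54],[0,-4.0,0,0.15,8.54],[0,-4.5,0,0.15,8.54]])

```text
clock: 10.55
position: [0.5349, -0.1747, 0.3006]
eef_rot: [-1.569, -0.0, 1.203]
ft_force: [0.5, -0.8, -1.1]
grip_width: 0.0854
```

Request:
step_arm(commands=[[0,0,0,0.15,8.54],[0,0,0,0.15,8.54],[0,0,0,0.15,8.54],[0,0,0,0.15,8.54],[0,0,0,0.15,8.54],[0,0,0,0.15,8.54],[0,0,0,0.15,8.54],[0,0,0,0.078,8.54]])

```text
clock: 11.35
position: [0.5353, -0.1752, 0.2997]
eef_rot: [-1.571, 0.0, 0.075]
ft_force: [-0.3, -0.1, -0.5]
grip_width: 0.0853
```

```bash
python3 t.py; python3 v.py both4.png; python3 - <<'E'
from h import *
o=env.get_obs(); im=snap('wrist','w2.png')
b=cv2.imread('pics/both4.png'); w=cv2.resize(cv2.imread('pics/w2.png'),(400,300))
cv2.imwrite('pics/c4.png',np.vstack([b,np.hstack([w,np.zeros((300,b.shape[1]-400,3),np.uint8)])]))
E
```

```text
11.35 [ 0.53525348 -0.17522608  0.29966776] [-1.57071645e+00  1.34060013e-04  7.46263506e-02] [-0.33476853 -0.13337983 -0.49073011] up [-0.0079  0.1228] 0.08534161853045785
side 0.69 [338.9, 341.1, 408.8, 371.3]
side 0.67 [148.0, 401.3, 245.9, 478.0]
scene 0.96 [199.9, 215.0, 248.6, 271.7]
scene 0.67 [260.1, 163.2, 291.1, 195.2]
```

View pics/c4.png

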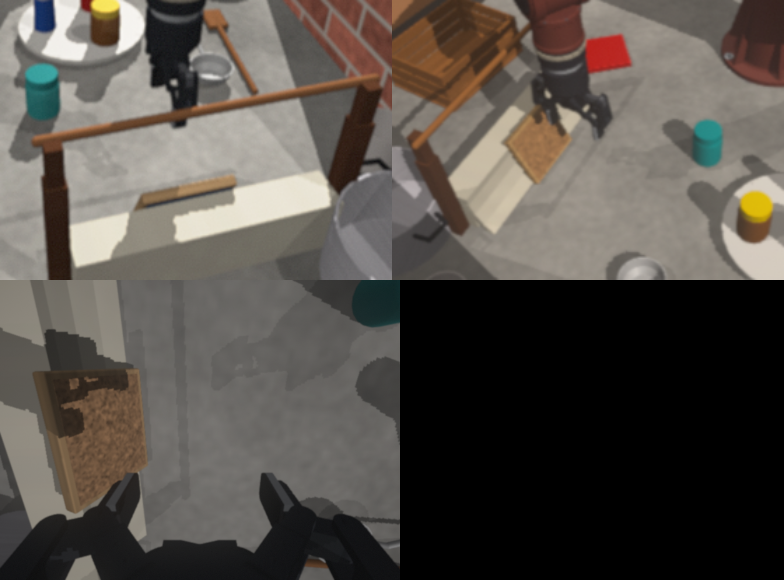

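The three views show the stand leaning on the wall with its cork side out. Its upper edge runs from (56,147) to (118,370) in the full wrist image, and nothing touches it.

```bash
python3 - <<'E'
from h import *
o=env.get_obs()
for q in [(56,147),(118,370),(72,150),(215,147),(235,335)]:
    print(q,[ (z,up(toplane('wrist',q,z,o))*1000) for z in (.0,.10,.11)])
for n,qs in [('side',[(240+140/1.4,220+206/1.4),(240+143/1.4,220+195/1.4),(240+236/1.4,220+178/1.4),(240+236/1.4,220+187/1.4)])]:
    for q in qs: print(n,[ (z,up(toplane(n,q,z))*1000) for z in (.10,.11)])
E
```

```text
(56, 147) [(0.0, array([-78.4, -80.9])), (0.1, array([-82.5,  -5.3])), (0.11, array([-82.9,   2.3]))]
(118, 370) [(0.0, array([129.4, -72.1])), (0.1, array([48. ,  0.3])), (0.11, array([39.9,  7.5]))]
(72, 150) [(0.0, array([-76.2, -69. ])), (0.1, array([-81.1,   2.2])), (0.11, array([-81.6,   9.3]))]
(215, 147) [(0.0, array([-78.6,  42. ])), (0.1, array([-82.7,  71.9])), (0.11, array([-83.1,  74.9]))]
(235, 335) [(0.0, array([89.8, 44.4])), (0.1, array([23.1, 73.4])), (0.11, array([16.4, 76.3]))]
side [(0.1, array([-87.4,  -8.8])), (0.11, array([-90.4, -16.9]))]
side [(0.1, array([-78.3,   7.5])), (0.11, array([-81.4,  -1. ]))]
side [(0.1, array([50.7,  4.4])), (0.11, array([45.4, -4. ]))]
side [(0.1, array([ 43.9, -10.1])), (0.11, array([ 38.8, -18.3]))]
```

Request:
step_arm(commands=[[-0.5,0,-2.2,0,8.54],[-0.5,0,-2.2,0,8.54],[0,0,-2.0,0,8.54],[0,0,-1.5,0,8.54],[0,0,-1.0,0,8.54],[0,0.8,0,0,8.54],[0,0.8,0,0,8.54],[0,0,0,0,8.54]])

```text
clock: 12.4
position: [0.532, -0.2642, 0.2819]
eef_rot: [-1.569, 0.002, 0.081]
ft_force: [0.1, 0.2, -0.5]
grip_width: 0.0854
```

```bash
python3 t.py; python3 v.py both5.png; python3 - <<'E'
from h import *
im=snap('wrist','w3.png')
b=cv2.imread('pics/both5.png'); w=cv2.resize(cv2.imread('pics/w3.png'),(400,300))
cv2.imwrite('pics/c5.png',np.vstack([b,np.hstack([w,np.zeros((300,b.shape[1]-400,3),np.uint8)])]))
E
```

```text
12.4 [ 0.53199366 -0.26420656  0.28194587] [-1.56871516  0.00232542  0.08088558] [ 0.08482394  0.1723028  -0.50731105] up [-0.0183  0.0344] 0.0853867289173691
side 0.88 [336.4, 343.8, 411.1, 369.8]
side 0.74 [146.5, 398.1, 248.0, 479.5]
scene 0.75 [245.1, 164.3, 290.5, 195.3]
```

View pics/c5.png

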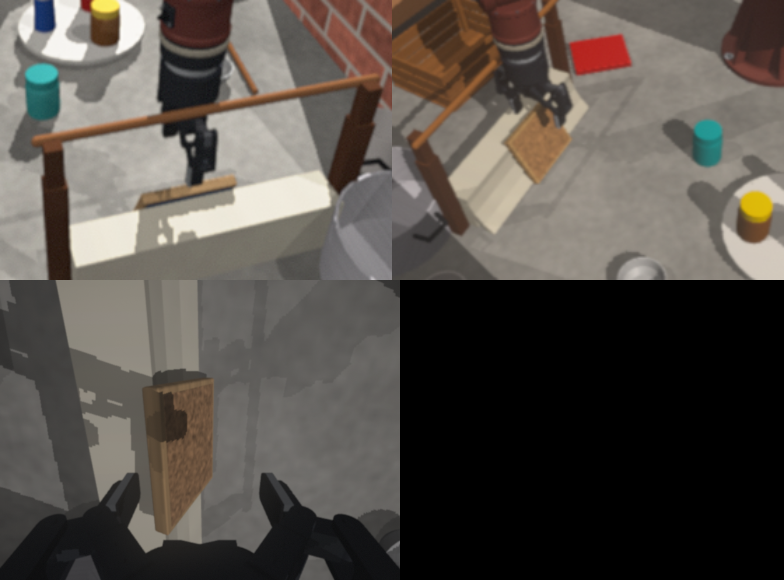

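The wrist view shows the rear finger's tip at (138,475), just left of (behind) the stand's rear top edge, which runs from (145,387) to (166,533). I check the gap in numbers.

```bash
python3 - <<'E'
from h import *
o=env.get_obs()
for q in [(232,171),(264,405),(247,174),(342,160),(338,290)]:
    print(q,[ (z,up(toplane('wrist',q,z,o))*1000) for z in (.0,.10,.105,.11)])
# wall front-top edge and foot edge check (shown 200,..)
print(up(toplane('wrist',(152*1.6,(300-280)*1.6),.085,o)), up(toplane('wrist',(202*1.6,(300-280)*1.6),.0,o)))
E
```

```text
(232, 171) [(0.0, array([-72.1, -31.2])), (0.1, array([-82.9,  -5.5])), (0.105, array([-83.4,  -4.2])), (0.11, array([-83.9,  -3. ]))]
(264, 405) [(0.0, array([146.6, -18.8])), (0.1, array([49.4,  2. ])), (0.105, array([44.6,  3. ])), (0.11, array([39.7,  4.1]))]
(247, 174) [(0.0, array([-69.9, -20.2])), (0.1, array([-81.5,   1.1])), (0.105, array([-82.1,   2.2])), (0.11, array([-82.7,   3.3]))]
(342, 160) [(0.0, array([-80. ,  50.5])), (0.1, array([-87.7,  43.9])), (0.105, array([-88.1,  43.5])), (0.11, array([-88.4,  43.2]))]
(338, 290) [(0.0, array([25.7, 49.4])), (0.1, array([-23.7,  43.2])), (0.105, array([-26.2,  42.9])), (0.11, array([-28.6,  42.6]))]
[-0.141   0.0005] [-0.162   0.0363]
```

Request:
step_arm(commands=[[0,0.7,0,0,8.54],[0,0.7,0,0,8.54],[0,0.7,0,0,8.54],[0,0.6,0,0,8.54],[0,0,0,0,8.54],[0,0,0,0,8.54],[0,0,0,0,8.54],[0,0,0,0,8.54]])

```text
clock: 13.45
position: [0.5327, -0.2654, 0.257]
eef_rot: [-1.571, -0.0, 0.08]
ft_force: [-0.2, 0.0, 0.8]
grip_width: 0.0855
```

```bash
python3 t.py
```

```text
13.45 [ 0.53268363 -0.26536192  0.25702904] [-1.57112476e+00 -4.64208917e-04  8.01700496e-02] [-0.18069581  0.04823435  0.80329375] up [-0.0177  0.0332] 0.08546365743207994
```

Request:
step_arm(commands=[[0,0.4,0,0,8.54],[0,0,0.6,0,8.54],[0,0,0.8,0,8.54],[0,0,0.8,0,8.54],[0,0,0.8,0,8.54],[0,0,0.8,0,8.54],[0,0,0.5,0,8.54],[0,0,0,0,8.54]])

```text
clock: 14.25
position: [0.5291, -0.2216, 0.2528]
eef_rot: [-1.571, 0.0, 0.081]
ft_force: [-0.3, 0.0, 1.0]
grip_width: 0.0855
```

```bash
python3 t.py; python3 v.py both6.png; python3 - <<'E'
from h import *
im=snap('wrist','w4.png')
b=cv2.imread('pics/both6.png'); w=cv2.resize(cv2.imread('pics/w4.png'),(400,300))
cv2.imwrite('pics/c6.png',np.vstack([b,np.hstack([w,np.zeros((300,b.shape[1]-400,3),np.uint8)])]))
E
```

```text
14.25 [ 0.52908379 -0.22158609  0.25279449] [-1.57064549e+00  7.46258026e-05  8.10542918e-02] [-0.29550611  0.02644736  1.02066498] up [-0.0178  0.0771] 0.08546734149766073
side 0.93 [149.0, 398.6, 246.3, 478.4]
side 0.64 [333.8, 319.4, 396.9, 371.4]
side 0.36 [263.3, 271.2, 515.5, 438.8]
scene 0.95 [224.0, 221.5, 249.2, 274.1]
scene 0.65 [248.4, 162.5, 290.1, 196.4]
```

View pics/c6.png

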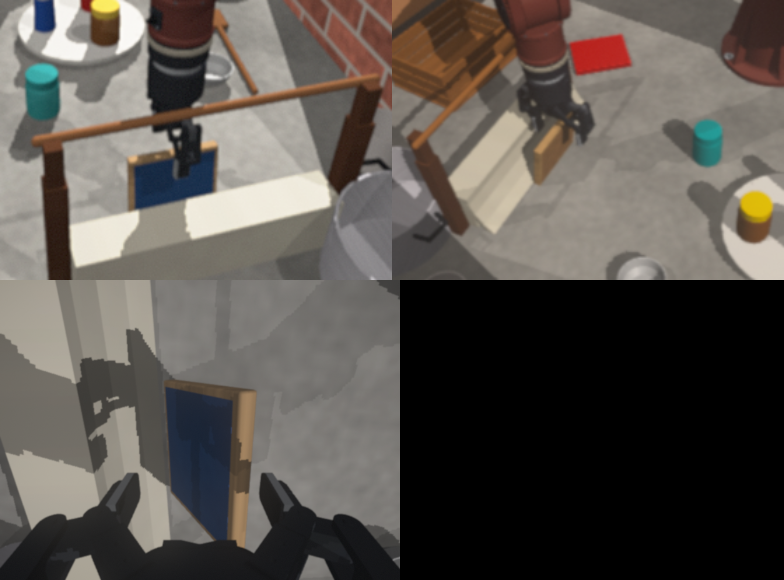

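The stand is past upright: its blue face is seen from behind at (172,178) in the side view, and it leans forward between the fingers. I let it down by moving on and then lifting.

Request:
step_arm(commands=[[0,0,0.8,0,8.54],[0,0,0.8,0,8.54],[0,0,0.8,0,8.54],[0,0,0.8,0,8.54],[0,0,0,0,8.54],[0,-2.0,0,0,8.54],[0,-3.0,0,0,8.54],[0,-3.0,0,0,8.54]])

```text
clock: 15.3
position: [0.5264, -0.1904, 0.3334]
eef_rot: [-1.57, 0.001, 0.08]
ft_force: [0.2, 0.1, -0.5]
grip_width: 0.0854
```

```bash
python3 t.py; python3 s.py; python3 v.py both7.png; python3 - <<'E'
from h import *
np.set_printoptions(precision=3,suppress=True)
im=snap('wrist','w5.png'); o=env.get_obs()
for d in env.outline_of('wrist','stand_centre')[:1]:
    m=d['mask'].astype(np.uint8); c=max(cv2.findContours(m,0,1)[0],key=cv2.contourArea)
    P=np.array([toplane('wrist',q[0],.016,o)[:2] for q in c])*1000
    r=cv2.minAreaRect(P.astype(np.float32)); print('wrist',d['extent'],r)
print([toplane('wrist',d['xy'],.008,o) for d in env.landmark_of('wrist','stand_centre')])
print('jar',[(toplane('wrist',d['xy'],.068,o),d['confidence']) for d in env.landmark_of('wrist','jar_centre')])
b=cv2.imread('pics/both7.png'); w=cv2.resize(cv2.imread('pics/w5.png'),(400,300))
cv2.imwrite('pics/c7.png',np.vstack([b,np.hstack([w,np.zeros((300,b.shape[1]-400,3),np.uint8)])]))
E
```

```text
15.3 [ 0.52637498 -0.19039101  0.33341426] [-1.57042344e+00  7.80049784e-04  8.03001281e-02] [ 0.19402455  0.0619577  -0.45925116] up [-0.018   0.1084] 0.08543587610351418
15.3 [ 0.526 -0.19   0.333] [-1.57   0.001  0.08 ] [ 0.194  0.062 -0.459]
scene 0.6 [226.4, 234.2, 284.6, 285.2] [ 532.197 -183.625] [138.069 117.243] 5.337585926055908 [[458.0, -132.0], [469.0, -248.0], [606.0, -236.0], [595.0, -119.0]]
side 0.6 [316.6, 322.3, 391.9, 372.3] [ 524.575 -187.053] [134.001 114.626] 4.719834804534912 [[453.0, -135.0], [463.0, -250.0], [596.0, -239.0], [587.0, -124.0]]
side 0.57 [317.3, 321.7, 391.7, 373.0]
scene 0.87 [256.2, 165.1, 291.5, 190.8]
scene 0.57 [226.7, 239.8, 282.4, 287.7]
wrist [253.5, 153.1, 390.0, 297.0] ((524.8917236328125, -187.99752807617188), (130.9552001953125, 110.96998596191406), 5.2611260414123535)
[array([ 0.525, -0.188,  0.008])]
jar [(array([ 0.377, -0.011,  0.068]), 0.87)]
```

View pics/c7.png

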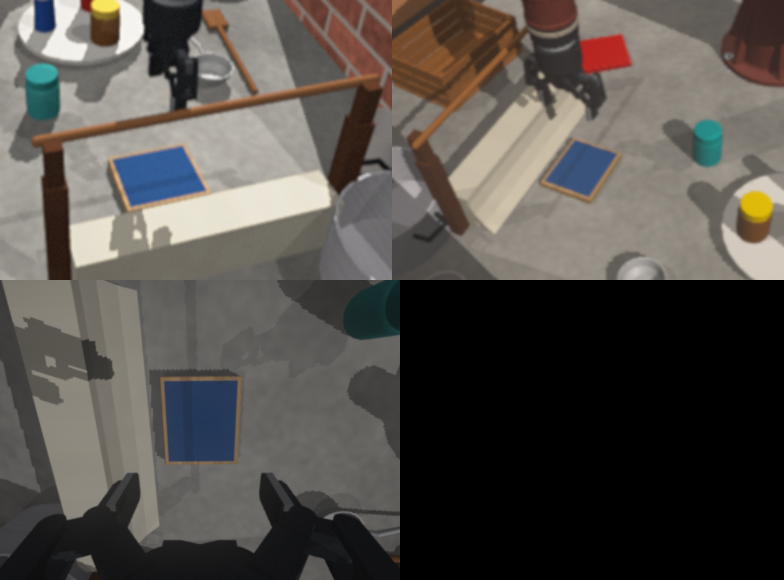

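The stand now lies flat, blue side up, at (160,178) in the side view and at (200,420) in the wrist view. Its centre is at about (0.525, -0.188), and it is clear of the foot. Next is the jar.

Request:
step_arm(commands=[[0,0,3.5,0,8.54],[0,0,4.5,0,8.54],[0.1,0,4.5,0,8.54],[0.1,0,4.5,0,8.54],[0.1,0,4.5,0,8.54],[0.1,0,4.5,0,8.54],[0.1,0,4.5,0,8.54],[0,0,4.5,0,8.54]])

```text
clock: 16.7
position: [0.5032, 0.1606, 0.3327]
eef_rot: [-1.571, -0.0, 0.08]
ft_force: [0.7, 0.5, 0.4]
grip_width: 0.0856
```

```bash
cat > j.py <<'E'
from h import *
np.set_printoptions(precision=3,suppress=True)
o=env.get_obs(); im=snap('wrist','w6.png'); print(o['position'],o['eef_rot'])
for d in env.landmark_of('wrist','jar_centre'): print('jar',d['confidence'],toplane('wrist',d['xy'],.068,o))
hsv=cv2.cvtColor(im,cv2.COLOR_RGB2HSV); m=cv2.inRange(hsv,(20,120,100),(35,255,255))
n,l,s,c=cv2.connectedComponentsWithStats(m); 
for i in range(1,n):
    if s[i,4]>500: print('lid',s[i],c[i],toplane('wrist',c[i],.108,o))
E
python3 j.py
```

```text
[0.503 0.161 0.333] [-1.571 -0.     0.08 ]
jar 0.81 [0.375 0.027 0.068]
lid [ 293  235   86   80 5401] [335.444 274.511] [0.506 0.171 0.108]
```

Request:
step_arm(commands=[[0.25,2.0,0.9,0,8.54],[0,2.5,0,0,8.54],[0,2.5,0,0,8.54],[0,2.5,0,0,8.54],[0,1.6,0,0,8.54],[0,0,0,0,7.0],[0,0,0,0,5.0],[0,0,0,0,5.0]], force=35)

```text
clock: 17.6
position: [0.5057, 0.1678, 0.2226]
eef_rot: [-1.571, -0.001, 0.08]
ft_force: [-0.5, 0.4, -3.2]
grip_width: 0.0586
```

```bash
python3 t.py
```

```text
17.6 [0.50568857 0.16779953 0.22258483] [-1.57086583e+00 -1.14622146e-03  8.00182797e-02] [-0.45256948  0.38100589 -3.22118287] up [-0.0099  0.4671] 0.05863584374429901
```

Request:
step_arm(commands=[[0,-1.0,0,0,5.0],[0,-2.5,0,0,5.0],[0,-3.0,0,0,5.0],[0,-1.5,-1.5,0,5.0],[-0.1,0,-3.5,0,5.0],[-0.1,0,-3.5,0,5.0],[-0.1,0,-3.5,0,5.0],[-0.1,0,-3.5,0,5.0]])

```text
clock: 18.4
position: [0.5136, 0.0118, 0.3031]
eef_rot: [-1.571, -0.001, 0.08]
ft_force: [0.6, -0.1, -2.6]
grip_width: 0.0583
```

Request:
step_arm(commands=[[-0.1,0,-3.5,0,5.0],[-0.1,0,-3.5,0,5.0],[-0.1,0,-3.5,0,5.0],[-0.1,0,-3.5,0,5.0],[-0.1,0,-3.5,0,5.0],[0,0,-2.0,0,5.0],[0,0,-0.5,0,5.0],[0,0,0,0,5.0]])

```text
clock: 19.2
position: [0.5246, -0.1872, 0.3024]
eef_rot: [-1.571, -0.0, 0.079]
ft_force: [0.2, 0.2, -3.3]
grip_width: 0.0588
```

```bash
python3 t.py; python3 j.py; python3 - <<'E'
from h import *
np.set_printoptions(precision=3,suppress=True)
o=env.get_obs()
m=[d for d in env.outline_of('wrist','stand_centre')][:2]
for d in m: print(d['confidence'],d['extent'])
T=env.calibration('wrist')
# expected lid centre pixel if jar axis on tool axis: top 28..: for lid top at tool y 
Tc=np.linalg.inv(np.array(T['tool_from_camera']))
for y in (.105,.11,.115,.12):
    for x in (-.03,0,.03):
        q=Tc@[x,y,0,1]; print(y,x,[T['fx']*q[0]/q[2]+T['cx'],T['fy']*q[1]/q[2]+T['cy']])
E
```

```text
19.2 [ 0.52464097 -0.18717313  0.30242062] [-1.57111315e+00 -4.96619258e-04  7.89252906e-02] [ 0.18081207  0.224705   -3.27342451] up [-0.0195  0.1117] 0.05881240168561582
[ 0.525 -0.187  0.302] [-1.571 -0.     0.079]
lid [ 240  333  159   81 7612] [318.172 369.485] [ 0.576 -0.184  0.108]
0.9 [242.3, 156.1, 392.9, 305.2]
0.105 -0.03 [np.float64(318.54332970841216), np.float64(342.45161643366873)]
0.105 0 [np.float64(318.6302129411648), np.float64(431.57934649116265)]
0.105 0.03 [np.float64(318.7014874392757), np.float64(504.69511378422624)]
0.11 -0.03 [np.float64(318.582202099426), np.float64(331.5694587137326)]
0.11 0 [np.float64(318.66135255324247), np.float64(417.5390401860217)]
0.11 0.03 [np.float64(318.7268932798703), np.float64(488.72636212673274)]
0.115 -0.03 [np.float64(318.61724636411844), np.float64(321.7589683987507)]
0.115 0 [np.float64(318.6897010774964), np.float64(404.75718655114804)]
0.115 0.03 [np.float64(318.75020968440293), np.float64(474.0709181496027)]
0.12 -0.03 [np.float64(318.6490014516857), np.float64(312.86926899245225)]
0.12 0 [np.float64(318.71561767178224), np.float64(393.0718475927959)]
0.12 0.03 [np.float64(318.771684232317), np.float64(460.5731666652659)]
```

View pics/w6.png

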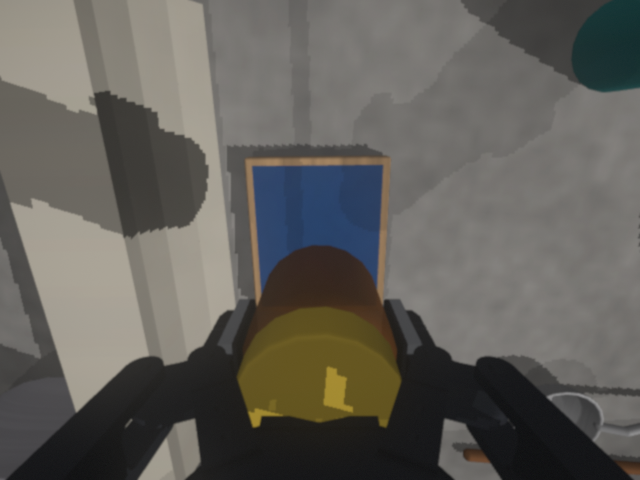

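The wrist view shows the jar upright in the grip at (318,370), with the blue stand straight below it at columns 248–388. I lower it now.

Request:
step_arm(commands=[[0,2.0,0,0,5.0],[0,2.5,0,0,5.0],[0,2.3,0,0,5.0],[0,1.2,0,0,5.0],[0,0.6,0,0,5.0],[0,0.3,0,0,5.0],[0,0.1,0,0,5.0],[0,0,0,0,5.0]])

```text
clock: 20.15
position: [0.5251, -0.1867, 0.2124]
eef_rot: [-1.571, -0.001, 0.08]
ft_force: [-0.6, 0.1, -2.3]
grip_width: 0.0585
```

```bash
python3 t.py
```

```text
20.15 [ 0.52508776 -0.18675     0.21240788] [-1.57139143e+00 -1.03253529e-03  8.02859449e-02] [-0.63477065  0.10613023 -2.34715317] up [-0.019   0.1121] 0.05849514172744496
```

Request:
step_arm(commands=[[0,0.05,0,0,5.0],[0,0.05,0,0,5.0],[0,0.05,0,0,5.0],[0,0.05,0,0,5.0],[0,0,0,0,5.0],[0,0,0,0,5.0],[0,0,0,0,5.0],[0,0,0,0,5.0]])

```text
clock: 20.95
position: [0.5249, -0.1867, 0.2103]
eef_rot: [-1.571, -0.001, 0.08]
ft_force: [-1.6, 1.5, 6.3]
grip_width: 0.0583
```

```bash
python3 t.py
```

```text
20.95 [ 0.52489779 -0.18668452  0.21026066] [-1.57116817e+00 -6.08669200e-04  8.02015923e-02] [-1.62802353  1.49127114  6.32011183] up [-0.0192  0.1122] 0.05831941238549329
```

Request:
step_arm(commands=[[0,0,0,0,6.2],[0,0,0,0,7.0],[0,0,0,0,8.0],[0,0,0,0,8.54],[0,0,0,0,8.54],[0,-1.5,0,0,8.54],[0,-3.0,0,0,8.54],[0,-4.0,0,0,8.54]])

```text
clock: 21.75
position: [0.524, -0.1863, 0.2943]
eef_rot: [-1.569, 0.003, 0.08]
ft_force: [0.1, -0.3, 0.6]
grip_width: 0.0852
```

Request:
step_arm(commands=[[0,-4.0,0,0,8.54],[0,-3.0,0,0,8.54],[-2.0,0,3.0,0,8.54],[-2.0,0,4.0,0,8.54],[-2.0,0,4.0,0,8.54],[0,0,4.0,0,8.54],[0,0,2.0,0,8.54],[0,0,0,0,8.54]])

```text
clock: 22.55
position: [0.4507, -0.02, 0.3649]
eef_rot: [-1.57, -0.0, 0.083]
ft_force: [-0.4, -0.0, -0.0]
grip_width: 0.0853
```

```bash
python3 t.py; python3 - <<'E'
from h import *
np.set_printoptions(precision=3,suppress=True)
a=snap('side','side9.png'); b=snap('scene','scene9.png')
for n in ['side','scene']:
    for l,z in [('stand_centre',.008),('jar_centre',.056),('tub',.028),('shaker',.028),('ladle',0),('spoon',0)]:
        for d in env.landmark_of(n,l)[:2]: print(n,l,round(d['confidence'],2),toplane(n,d['xy'],z)[:2])
A=cv2.resize(a[150:400,220:520],(400,333)); B=cv2.resize(b[140:440,110:470],(400,333))
cv2.imwrite('pics/fin.png',cv2.cvtColor(np.hstack([A,B]),cv2.COLOR_RGB2BGR))
E
```

```text
22.55 [ 0.45073732 -0.01997623  0.36494972] [-1.57036105e+00 -2.56111103e-04  8.32200236e-02] [-0.36024706 -0.00296408 -0.00606417] up [-0.0797  0.2843] 0.08530460348453188
side stand_centre 0.72 [ 0.532 -0.178]
side stand_centre 0.64 [ 0.212 -0.35 ]
side jar_centre 0.63 [ 0.525 -0.19 ]
side jar_centre 0.55 [ 0.372 -0.005]
side tub 0.52 [0.502 0.304]
side shaker 0.84 [0.389 0.216]
side ladle 0.71 [0.691 0.043]
side spoon 0.66 [0.758 0.005]
side spoon 0.22 [0.474 0.252]
scene stand_centre 0.9 [ 0.205 -0.364]
scene stand_centre 0.77 [ 0.523 -0.193]
scene jar_centre 0.89 [0.381 0.024]
scene jar_centre 0.68 [ 0.513 -0.184]
scene tub 0.91 [0.501 0.295]
scene tub 0.51 [0.483 0.239]
scene shaker 0.9 [0.396 0.237]
scene ladle 0.78 [0.693 0.056]
scene spoon 0.67 [ 0.754 -0.003]
```

View pics/fin.png

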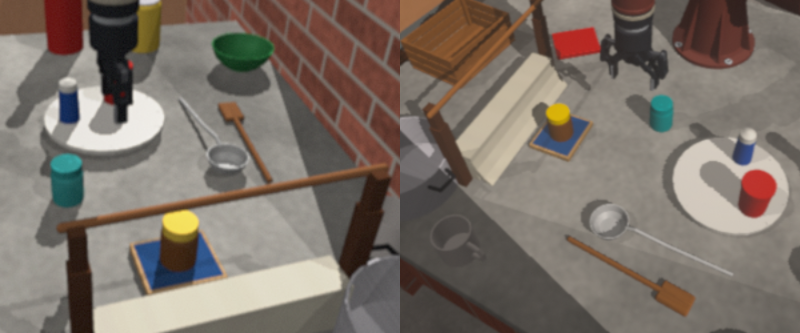

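The final picture shows the amber jar upright in the middle of the blue-up stand, at (180,240) in the side view and (560,122) in the scene view. Everything else stands or lies where it was, and the arm is clear.

```bash
python3 -c "
from station import env; print(env.close_job())"
```

```text
the job is handed in; nothing more can be done
None
```

The job is done and handed in, with the clock at about 23 s. The stand lies flat with its blue side up, and the amber jar stands upright in the middle of it.

- **How the stand was flipped:** The tool could only point straight down, and the rail left almost no room for it. So I first turned the stand about 90° so that its 110 mm side would stand up. I then pushed it up the sloped foot until it leaned on the wall, at about 70° by my estimate. From there I hooked its upper edge with the rear finger, pulled it past upright and let it drop over.
- **The jar:** I took it off the turntable and lowered it onto the stand, where the wrist force showed about 6 N of contact. I let go after that.
- **Last checks:** Before the jar went on, the wrist camera put the stand's centre at (0.525, -0.188), and the gripper let the jar go at (0.525, -0.187). In the last picture the jar is upright and centred. The tub, shaker, ladle, spoon and both look-alikes are where they were, and the arm touches nothing.
- **Disagreements:** In that last check the side and scene cameras differ by about 12 mm on the jar's position and 17 mm on the stand's. That is about as far apart as their other readings were throughout.

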